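# Bring the spare strainer basket over its empty trap

### The job

One of the twin button traps has no strainer basket. Pick up the spare basket standing on the bench by its handle, carry it over the copper pipe, and finish while holding it level and still about two centimetres above the rim of the empty trap's opening, centred and squared up ready to go straight in, so that the mechanic can check the seat first. Do not lower it in or let go; touch neither the pipe, the trap nor the seated basket, and leave everything else on the bench where it is.

Things in the scene. Friction and masses are not known exactly. Their poses are not given: they have to be found in the camera images.
- basket_spare: Spare strainer basket on the bench, robot's right: open steel box 100 (its x) x 64 (y) x 62 high, lip round the top 118 x 82 (58 to 62 high). Fixed black handle bar along its x, 96 long, 14 wide (y), 10 high, centre 100 above the origin, on an upright at each end. About 0.25 to 0.5 kg. Origin: centre of the underside, z up. Fits either way round (half turn).
- basket_seated: An identical basket that already sits in one of the two traps, hung by its lip on the rim; which trap varies. Its handle bar's top stands 47 above the rim. Same origin (centre of the underside, 58 below the rim when seated) and axes as the spare one.
- trap: The twin button trap, on the robot's left: one fixed grey cast block 130 (its x) x 214 (its y) x 90 high with two rectangular openings side by side along y, each 106 (x) x 70 (y) and 80 deep; two flanged pipe stubs stick out 33 on its +x side, below the rim. Origin: centre of the underside.
- trap_a (a point): Centre of one opening, level with the rim (90 above the bench); axes as the block's: x along the opening's long side, z up. It lies 60 to the block's +y.
- trap_b (a point): The same for the other opening, 60 to the block's -y.
- pipe: Fixed copper pipe that runs along its x between the spare basket and the trap: 340 between its end posts, its centre line 125 above the bench, tube 26 diameter, two brass collars 36 diameter (highest point 143 above the bench). Origin: on the bench under its middle.
- brush: Loose flat brush, 200 long (its x), 42 wide, 20 high, lying near the spare basket. Origin: under its middle. Bystander.
- gasket: Loose black rubber ring, 60 across, 6 high, near the spare basket. Bystander.
- jar: Loose small glass jar with a steel lid, 56 across, 65 high, near the spare basket. Origin: centre of its foot. Bystander.
- cover: Loose trap cover lying beyond the trap: dark grey steel plate 130 x 94 x 8 with a knob, 34 high in all. Bystander.
- wrench: Loose steel wrench, about 180 long (its x), 7 high, lying left of the trap. Origin: under its middle. Bystander.
- amber_bottle: Loose amber bottle, 60 across, 150 high, towards the back. Origin: centre of its foot. Bystander.
- spot_bottle: Loose white bottle with a black cap, 54 across, 170 high, towards the back. Origin: centre of its foot. Bystander.
Not all that is in view belongs to the job. What is shaped like the basket_spare but green or yellow is not meant.

How it is judged:
By the outcome, as a careful person would: the job done as asked, in the order asked, and still so for the second after the job is handed in, while the arm keeps its last pose, push and grip.
It also fails if it takes over 43 s, if anything falls off the work surface, if the arm or the gripper's body presses on something with over 40 N, if the wrist force passes 120 N, or if a joint passes its speed limit or range.

### The arm

A 6-joint arm with a two-finger parallel gripper is mounted at the origin on the work surface. World frame = base frame: x ahead of the robot, y to its left, z up, the work surface at z = 0. Lengths are in m, angles in rad, forces in N, time in s.
With the tool pointing down it reaches from about 0.25 to 0.725 m from the base axis. Payload 9.7 kg.
Tool frame: the origin (TCP) lies at the centre of the arm's flange, where the gripper is bolted on; the fingertips stand bot.tip_reach ahead of it and the grasp point (between the pads) lies 155 mm ahead of it (bot.tip_reach is the distance from the TCP to the fingertips, in m); z points along the fingers, y is the line along which they close (so a half turn about z gives the same grasp; the last joint's range is limited). The gripper opens to 85 mm and grips with 20 to 120 N. Pads are 22 mm wide; open, the fingers measure 114 mm over their backs; the gripper's body (76 mm by 85 mm) begins 54 mm behind the grasp point. The pads swing forward as they close: fully open they stand 13 mm farther back than shut.
Start: joints at [1.257, 0.087, 0.176, 1.66, 0, 1.571], TCP at [0.17, 0.523, 0.405] pointing down, gripper open.
Joint ranges: [-3.13, 3.13], [-0.85, 1.81], [-1.15, 1.24], [-2.2, 2.28], [-1.44, 1.52], [-3.14, 3.14]. Speed limits (rad/s): [2.22, 2.22, 2.57, 3.14, 3.14, 3.14].

### API

Orientations are given as a unit quaternion [x, y, z, w].
In Python, from station import get_obs, vision, order, bot gives the robot as it stands.
- The arm moves only by the tool drive_tool, never from a script. Its arguments are lists of equal length, an entry for each row: "delta_pos": the shift along the tool's x, y, z in m, a list of three; "dr": the turn, a rotation vector about the tool's x, y, z in degrees, a list of three. A call has 1 to 10 rows; each row is the pose to reach, as a shift and turn from the pose commanded when the call began, along the tool's axes at that moment; what a row does not reach only later rows make up. A row lasts 1/12 s, in which the tool goes at most 41.7 mm and 7.16 degrees, less where a joint would pass 70% of its speed; a pose out of reach is approached as far as the arm can. A call with a gripper value outside its range is refused whole. "jaw" is the finger opening in m, from 0 to 0.0854, set as the call begins (left out, the last holds). The fingers move at their own pace and stop on an object; "force" is the grip in N (left out, the last holds). Time passes only in rows, so rows that repeat a pose let the fingers close. It gives the time, the measured TCP pose, the force, the opening and the grip force at its end, in the units of the state.
- get_obs(): the state, without advancing time (a new reading comes with each control period).
- vision.capture(name): name is "scene" or "top"; returns (picture, depth): 384x512x3 uint8, red, green, blue; 384x512 float32, m along the optical axis (not along the pixel's ray), 0 where there is no reading.
- vision.get_calibration(name): a dict with "mtx" (3x3 intrinsics, pixels), "R" (3x3) and "t" (3): a world point X has camera coordinates R X + t. Camera axes: x right, y down, z forward; pixel columns grow to the right and rows downward; lengths in m; the calibration is good to about 2 mm. A picture is of the moment at which its call begins. get_calibration takes no time and is no camera call.
- order.job_done(): hands the job in; it is judged then, once.
The state is a dict: "time": time; "joint_pos": joint angles; "qd": joint speeds; "effort": joint torques, N m; "tcp_pos": TCP position; "tool_rot": TCP orientation; "force": force on the tool from outside, world axes, zero at the start; "ft_torque": the same for the moment, N m; "opening": finger opening in m; "finger_force": force on a finger pad.
Only numpy, scipy, OpenCV 4.12 (cv2) and the standard library are available. Lean on these libraries where they do the work, as an engineer would, in place of code of your own. Each camera call takes 0.05 s, during which the arm holds its last target. There are 200 camera calls.

## Working session

There is one attempt and no reset: what is moved stays moved. The work goes in short steps, Python scripts to look and compute and a tool call to move; the robot and the scene stay as the last step left them, time stands still between calls to the robot, and variables do not carry over. Pictures are saved under pics/ and viewed, at most 10 in all, crops included, and the job is handed in when it is done.

Besides the shell and the picture viewer there is one more tool, called after ">>>" by a JSON object that holds its "fn" and its "kwargs", one argument or row to a line. drive_tool: Moves the arm, as the interface text tells. Its arguments: {"type":"object","properties":{"delta_pos":{"type":"array"},"dr":{"type":"array"},"jaw":{"type":"number"},"force":{"type":"number"}},"required":["delta_pos","dr"]}

```bash
mkdir -p pics; cat > h.py <<'E'
import numpy as np,cv2
from station import get_obs,vision,order,bot
from scipy.spatial.transform import Rotation as Ro
def cloud(name):
    im,d=vision.capture(name);c=vision.get_calibration(name)
    K,R,t=[np.array(c[k],float) for k in("mtx","R","t")]
    v,u=np.mgrid[:384,:512]
    P=np.stack([(u-K[0,2])/K[0,0]*d,(v-K[1,2])/K[1,1]*d,d],-1)
    return im,d,(P-t.ravel())@R
E
python3 - <<'E'
from h import *
for n in("scene","top"):
    im,d,W=cloud(n);np.savez(f"{n}0.npz",im=im,d=d,W=W)
    cv2.imwrite(f"pics/{n}0.png",cv2.resize(im[:,:,::-1],(800,600)))
o=get_obs();print(o["tcp_pos"],o["tool_rot"],o["time"],o["opening"],bot.tip_reach)
print(Ro.from_quat(o["tool_rot"]).as_matrix().round(3))
E
```

```text
[0.16977815 0.52312447 0.40403987] [ 1.56249788e-01  9.87717370e-01 -6.29354511e-04 -6.50908255e-05] 0.1 0.08494470897111948 0.1734
[[-0.951  0.309 -0.   ]
 [ 0.309  0.951 -0.001]
 [-0.    -0.001 -1.   ]]
```

View pics/scene0.png

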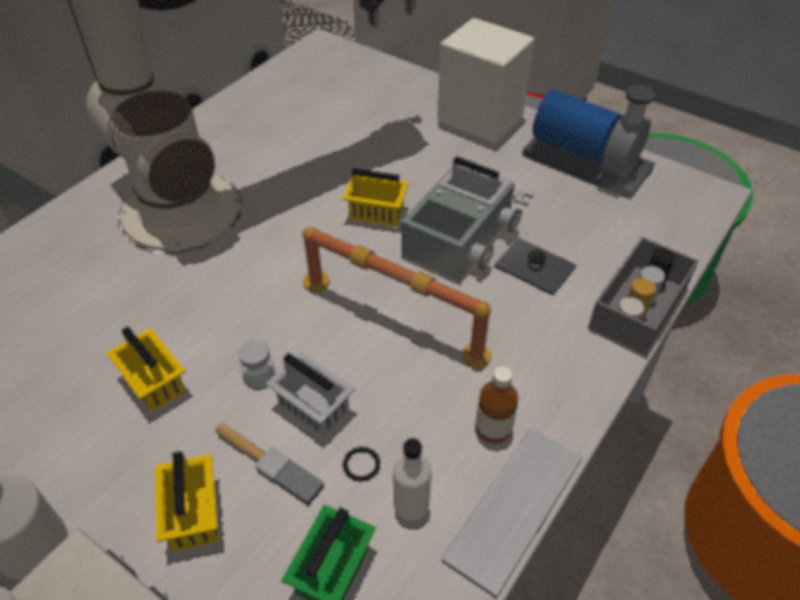

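View pics/top0.png

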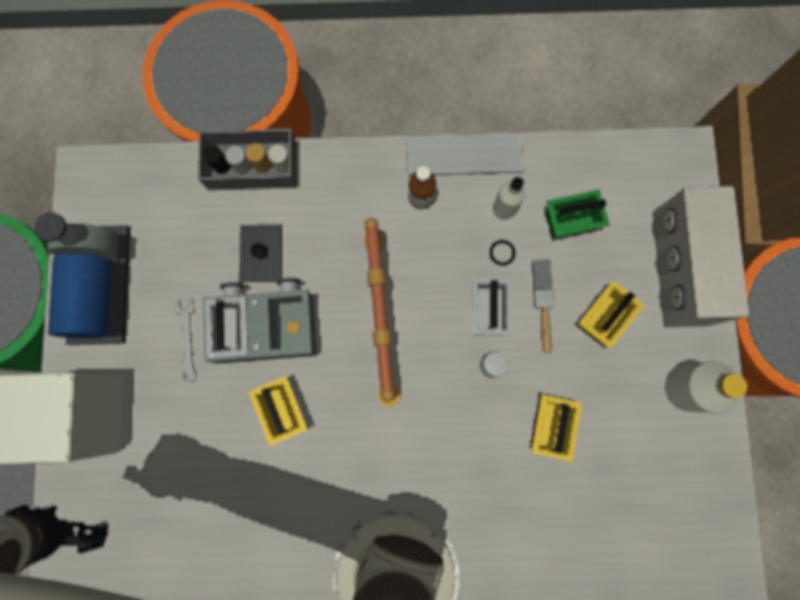

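The scene view shows the robot at upper left, with the pipe running from (310,235) to (485,310) and the twin trap at (460,220).

Things that could be taken for the spare basket, with pixels in the top view:
- Grey steel basket at (490,307).
- Yellow baskets at (278,410), (557,427) and (610,313).
- Green basket at (577,213).
- Grey basket at (228,327), seated in the left (+y) opening.

I choose the grey one at (490,307). The empty opening is the right (-y) one at (292,325).

```bash
cat > meas.py <<'E'
from h import *
def rect(P,lab,c=None):
    r=cv2.minAreaRect((P[:,:2]*1000).astype(np.float32));print(lab,len(P),np.round(r[0],1),np.round(r[1],1),round(r[2],1),"z",P[:,2].min().round(4),np.median(P[:,2]).round(4),P[:,2].max().round(4));return r
E
python3 - <<'E'
from meas import *
z=np.load("top0.npz");im,W=z["im"],z["W"]
def reg(u0,u1,v0,v1,zl,zh,lab,f=.64):
    s=np.s_[int(v0*f):int(v1*f),int(u0*f):int(u1*f)];P=W[s].reshape(-1,3);P=P[(P[:,2]>zl)&(P[:,2]<zh)];rect(P,lab);return P
reg(460,520,265,345,.05,.072,"spare lip")
reg(460,520,265,345,.09,.115,"spare bar")
reg(195,325,285,365,.08,.1,"trap rim")
reg(205,255,285,365,.11,.15,"seat bar")
reg(345,410,210,410,.11,.16,"pipe")
reg(525,560,255,355,.008,.05,"brush")
reg(475,515,345,385,.04,.1,"jar")
reg(405,440,160,210,.03,.2,"amber")
reg(495,530,170,215,.03,.2,"spot")
print(W[200:206:5,312:320:4].round(3))
# trap opening: low points inside
P=reg(255,315,285,365,-.01,.06,"opening b inside")
a=im[160:235,120:215,::-1];b=im[160:235,285:365,::-1]
cv2.imwrite("pics/c.png",np.hstack([cv2.resize(a,(380,300),interpolation=3),cv2.resize(b,(320,300),interpolation=3)]))
E
```

```text
spare lip 427 [ 537.2 -215.6] [ 81.8 118.6] 87.4 z 0.0516 0.0605 0.069
spare bar 153 [ 536.8 -214.2] [13.9 95.8] 87.3 z 0.0971 0.1041 0.1111
trap rim 1565 [509.6 266.2] [130.7 215.6] 2.8 z 0.0801 0.0903 0.0995
seat bar 175 [506.8 326. ] [96.6 15.5] 3.6 z 0.1105 0.1359 0.1422
pipe 1063 [529.8  15.4] [364.7  35.6] 4.0 z 0.1183 0.1359 0.147
brush 531 [ 541.9 -335.2] [198.8  42.4] 1.6 z 0.0084 0.0175 0.0272
jar 206 [ 418.5 -216.1] [46.8 47.8] 88.1 z 0.0402 0.0642 0.0704
amber 362 [793. -79.] [52.9 57.7] 0.3 z 0.0304 0.1005 0.154
spot 346 [ 760.6 -260.5] [53.2 47.7] 56.7 z 0.0304 0.1123 0.1737
[[[ 0.532 -0.216 -0.001]
  [ 0.517 -0.213  0.107]]

 [[ 0.515 -0.214  0.004]
  [ 0.502 -0.212  0.105]]]
opening b inside 1060 [522.7 224.2] [176.4 133.8] 0.8 z -0.007 0.01 0.0597
```

View pics/c.png

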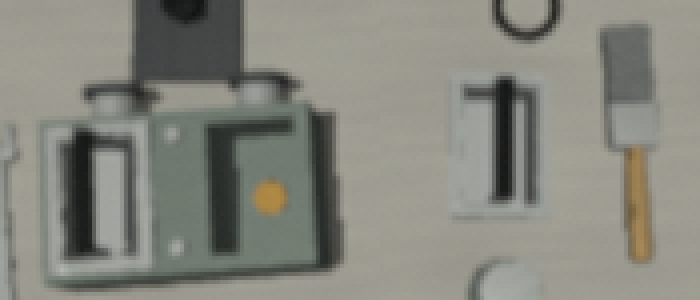

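The crop confirms it: a bare steel basket with a black bar on the right, and on the left the trap with the seated basket at +y and the open -y well. All sizes match the description: lip 82x119, bar 96x14, rim 131x215.

- **Spare:** (0.537, -0.2145), long axis at -2.65°.
- **trap_b:** (0.5125, 0.2063), block at +2.9°.

Next I move across above everything, with the fingertips at about 0.23.

>>> {"fn": "drive_tool", "kwargs": {
  "delta_pos": [
    [-0.006,-0.006,0],
    [-0.018,-0.018,0],
    [-0.036,-0.036,0],
    [-0.06,-0.06,0],
    [-0.085,-0.086,0],
    [-0.111,-0.113,0],
    [-0.137,-0.14,0],
    [-0.163,-0.167,0],
    [-0.189,-0.193,0],
    [-0.215,-0.219,0]
  ],
  "dr": [
    [0,0,0],
    [0,0,0],
    [0,0,0],
    [0,0,0],
    [0,0,0],
    [0,0,0],
    [0,0,0],
    [0,0,0],
    [0,0,0],
    [0,0,0]
  ],
  "jaw": 0.06
}}

```text
time: 0.93
tcp_pos: [0.3067, 0.2463, 0.4046]
tool_rot: [0.156, 0.988, 0.0, 0.0]
force: [1.3, 0.3, 0.6]
opening: 0.0598
finger_force: 0.0
```

>>> {"fn": "drive_tool", "kwargs": {
  "delta_pos": [
    [-0.026,-0.026,0],
    [-0.052,-0.053,0],
    [-0.078,-0.08,0],
    [-0.105,-0.107,0],
    [-0.131,-0.134,0],
    [-0.157,-0.161,0],
    [-0.183,-0.187,0],
    [-0.209,-0.213,0],
    [-0.235,-0.239,0],
    [-0.261,-0.266,0]
  ],
  "dr": [
    [0,0,0],
    [0,0,0],
    [0,0,0],
    [0,0,0],
    [0,0,0],
    [0,0,0],
    [0,0,0],
    [0,0,0],
    [0,0,0],
    [0,0,0]
  ]
}}

```text
time: 1.77
tcp_pos: [0.4727, -0.0873, 0.4046]
tool_rot: [0.156, 0.988, 0.0, 0.0]
force: [1.0, 0.5, -0.6]
opening: 0.0601
finger_force: 0.0
```

>>> {"fn": "drive_tool", "kwargs": {
  "delta_pos": [
    [-0.022,-0.022,0],
    [-0.042,-0.043,0],
    [-0.06,-0.061,0],
    [-0.075,-0.077,0],
    [-0.087,-0.089,0],
    [-0.095,-0.097,0],
    [-0.1,-0.102,0],
    [-0.101,-0.103,0],
    [-0.101,-0.103,0]
  ],
  "dr": [
    [0,0,-2],
    [0,0,-4],
    [0,0,-6],
    [0,0,-8],
    [0,0,-10],
    [0,0,-12],
    [0,0,-14],
    [0,0,-15],
    [0,0,-15.3]
  ]
}}

```text
time: 2.52
tcp_pos: [0.5368, -0.2147, 0.4043]
tool_rot: [0.023, 1.0, 0.0, -0.0]
force: [-0.4, 0.3, -0.4]
opening: 0.0599
finger_force: 0.0
```

```bash
cat > go.py <<'E'
import sys
from h import *
x,y,z,a=map(float,sys.argv[1:5])
o=get_obs();p=np.array(o["tcp_pos"]);R=Ro.from_quat(o["tool_rot"])
T=Ro.from_euler("z",a,degrees=True)*Ro.from_euler("y",180,degrees=True) # tool x at a+180 deg
print(round(o["time"],2),p.round(4),"yaw/rotvec to go",(R.inv()*T).as_rotvec(degrees=True).round(2),"delta",R.inv().apply(np.array([x,y,z])-p).round(4),"open",o["opening"],o["finger_force"],np.round(o["force"],1))
E
python3 go.py .537 -.2145 .255 -2.65
```

```text
2.52 [ 0.5368 -0.2147  0.4043] yaw/rotvec to go [ 0.01 -0.05 -0.04] delta [-0.0003  0.0002  0.1493] open 0.059850089933327404 0.0 [-0.4  0.3 -0.4]
```

>>> {"fn": "drive_tool", "kwargs": {
  "delta_pos": [
    [0,0,0.012],
    [0,0,0.034],
    [0,0,0.06],
    [0,0,0.085],
    [0,0,0.106],
    [0,0,0.122],
    [0,0,0.135],
    [0,0,0.143],
    [0,0,0.148],
    [0,0,0.149]
  ],
  "dr": [
    [0,0,0],
    [0,0,0],
    [0,0,0],
    [0,0,0],
    [0,0,0],
    [0,0,0],
    [0,0,0],
    [0,0,0],
    [0,0,0],
    [0,0,0]
  ],
  "jaw": 0.05
}}

```text
time: 3.35
tcp_pos: [0.537, -0.2141, 0.2554]
tool_rot: [0.023, 1.0, 0.0, -0.0]
force: [0.0, -0.4, 0.1]
opening: 0.0499
finger_force: 0.0
```

>>> {"fn": "drive_tool", "kwargs": {
  "delta_pos": [
    [0,0,0],
    [0,0,0],
    [0,0,0],
    [0,0,0],
    [0,0,0],
    [0,0,0],
    [0,0,0],
    [0,0,0],
    [0,0,0],
    [0,0,0]
  ],
  "dr": [
    [0,0,0],
    [0,0,0],
    [0,0,0],
    [0,0,0],
    [0,0,0],
    [0,0,0],
    [0,0,0],
    [0,0,0],
    [0,0,0],
    [0,0,0]
  ],
  "jaw": 0.0,
  "force": 70
}}

```text
time: 4.18
tcp_pos: [0.5374, -0.2146, 0.2568]
tool_rot: [0.024, 1.0, -0.001, 0.001]
force: [-0.5, -3.5, 6.3]
opening: 0.0121
finger_force: 69.0
```

>>> {"fn": "drive_tool", "kwargs": {
  "delta_pos": [
    [0,0,-0.003],
    [0,0,-0.009],
    [0,0,-0.02],
    [0,0,-0.035],
    [0,0,-0.052],
    [0,0,-0.069],
    [0,0,-0.086],
    [0,0,-0.103],
    [0,0,-0.12],
    [0,0,-0.137]
  ],
  "dr": [
    [0,0,0],
    [0,0,0],
    [0,0,0],
    [0,0,0],
    [0,0,0],
    [0,0,0],
    [0,0,0],
    [0,0,0],
    [0,0,0],
    [0,0,0]
  ]
}}

```text
time: 5.02
tcp_pos: [0.5369, -0.2141, 0.3941]
tool_rot: [0.023, 1.0, 0.0, -0.0]
force: [0.7, 0.1, -3.9]
opening: 0.0125
finger_force: 68.3
```

>>> {"fn": "drive_tool", "kwargs": {
  "delta_pos": [
    [0,0,-0.015],
    [0,0,-0.028],
    [0,0,-0.039],
    [0,0,-0.047],
    [0,0,-0.053],
    [0,0,-0.057],
    [0,0,-0.058],
    [0,0,-0.058]
  ],
  "dr": [
    [0,0,0],
    [0,0,0],
    [0,0,0],
    [0,0,0],
    [0,0,0],
    [0,0,0],
    [0,0,0],
    [0,0,0]
  ]
}}

```text
time: 5.68
tcp_pos: [0.5371, -0.2143, 0.4505]
tool_rot: [0.023, 1.0, 0.0, -0.0]
force: [0.7, -0.3, -4.8]
opening: 0.0126
finger_force: 68.4
```

```bash
python3 go.py .5125 .2063 .45 2.9; python3 - <<'E'
from h import *
im,d,W=cloud("scene");cv2.imwrite("pics/l.png",cv2.resize(im[:,:,::-1],(800,600)));np.savez("s1.npz",im=im,W=W)
im,d,W=cloud("top");np.savez("t1.npz",im=im,W=W)
E
```

```text
5.68 [ 0.5371 -0.2143  0.4505] yaw/rotvec to go [ 0.01 -0.02 -5.58] delta [0.0443 0.419  0.0006] open 0.012605912420584592 68.3698832988739 [ 0.7 -0.3 -4.8]
```

View pics/l.png

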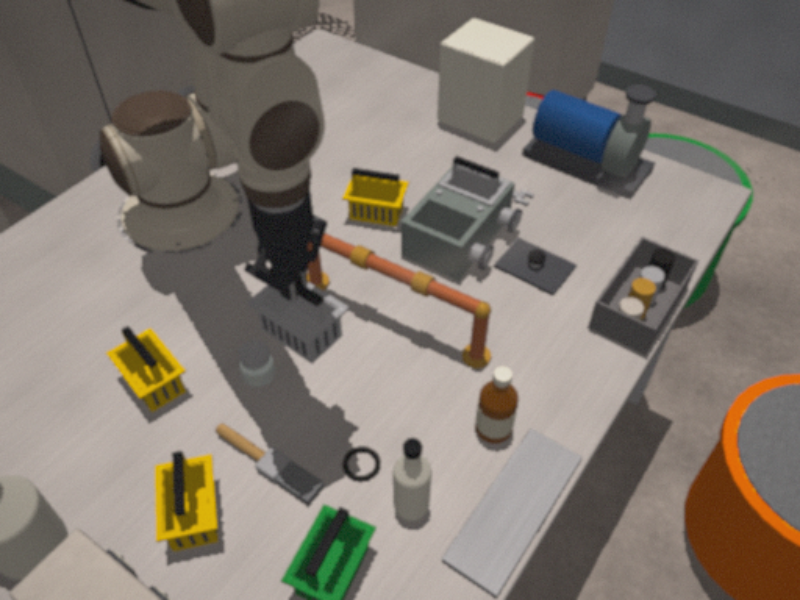

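The basket at (300,318) is held by its bar, looks level and is clear of the bench; the neighbours have not moved. Now I carry it over the pipe with the underside at about 0.195, above the 0.143 collars.

>>> {"fn": "drive_tool", "kwargs": {
  "delta_pos": [
    [0,0.003,0],
    [0.001,0.01,0],
    [0.002,0.021,0],
    [0.004,0.036,0],
    [0.006,0.054,0],
    [0.008,0.074,0],
    [0.01,0.094,0],
    [0.012,0.114,0],
    [0.014,0.134,0],
    [0.016,0.154,0]
  ],
  "dr": [
    [0,0,0],
    [0,0,0],
    [0,0,0],
    [0,0,0],
    [0,0,0],
    [0,0,0],
    [0,0,0],
    [0,0,0],
    [0,0,0],
    [0,0,0]
  ]
}}

```text
time: 6.62
tcp_pos: [0.5276, -0.0574, 0.4509]
tool_rot: [0.023, 1.0, 0.0, 0.0]
force: [-0.2, 0.2, -4.7]
opening: 0.0121
finger_force: 68.3
```

>>> {"fn": "drive_tool", "kwargs": {
  "delta_pos": [
    [0.002,0.02,0],
    [0.004,0.04,0],
    [0.006,0.06,0],
    [0.008,0.08,0],
    [0.01,0.1,0],
    [0.012,0.12,0],
    [0.014,0.14,0],
    [0.016,0.16,0],
    [0.018,0.178,0],
    [0.02,0.194,0]
  ],
  "dr": [
    [0,0,0],
    [0,0,0],
    [0,0,0],
    [0,0,0],
    [0,0,0],
    [0,0,0],
    [0,0,0],
    [0,0,0],
    [0,0,0],
    [0,0,0]
  ]
}}

```text
time: 7.45
tcp_pos: [0.5163, 0.1373, 0.4509]
tool_rot: [0.023, 1.0, 0.0, 0.0]
force: [-0.9, 0.0, -4.4]
opening: 0.0127
finger_force: 68.4
```

>>> {"fn": "drive_tool", "kwargs": {
  "delta_pos": [
    [0.002,0.015,0],
    [0.003,0.029,0],
    [0.004,0.041,0],
    [0.006,0.051,0],
    [0.007,0.059,0],
    [0.008,0.065,0],
    [0.008,0.069,0],
    [0.0083,0.071,0],
    [0.0083,0.071,0]
  ],
  "dr": [
    [0,0,-0.7],
    [0,0,-1.4],
    [0,0,-2.1],
    [0,0,-2.8],
    [0,0,-3.5],
    [0,0,-4.2],
    [0,0,-4.9],
    [0,0,-5.4],
    [0,0,-5.6]
  ]
}}

```text
time: 8.2
tcp_pos: [0.5125, 0.2065, 0.4506]
tool_rot: [-0.026, 1.0, -0.0, -0.0]
force: [-0.5, 0.0, -4.8]
opening: 0.0122
finger_force: 68.4
```

```bash
cat > look.py <<'E'
import sys
from meas import *
im,d,W=cloud("top");tag=sys.argv[1];zl=float(sys.argv[2])
im2,d2,W2=cloud("scene");np.savez(tag+".npz",im=im,W=W,im2=im2,W2=W2)
cv2.imwrite(f"pics/{tag}.png",np.hstack([cv2.resize(im[150:270,110:260,::-1],(400,320)),cv2.resize(im2[80:200,210:360,::-1],(400,320))]))
for n,w in(("top",W),("scene",W2)):
    P=w.reshape(-1,3);P=P[(abs(P[:,0]-.512)<.085)&(abs(P[:,1]-.206)<.07)&(abs(P[:,2]-zl)<.007)]
    if len(P)>20:
        rect(P,n+" lip")
        A=np.c_[P[:,:2]-[.5125,.2063],np.ones(len(P))];print(n,"plane slopes deg",np.degrees(np.linalg.lstsq(A,P[:,2],rcond=None)[0][:2]).round(2))
E
python3 go.py .5125 .2063 .367 2.9; python3 look.py m1 .256
```

```text
8.2 [0.5125 0.2065 0.4506] yaw/rotvec to go [-0.   -0.01  0.07] delta [-0.     -0.0002  0.0836] open 0.012244153263252988 68.35007071495056 [-0.5  0.  -4.8]
top lip 238 [513.2 186. ] [119.1  46.8] 5.1 z 0.2495 0.2553 0.2614
top plane slopes deg [-0.1  -0.12]
scene lip 390 [516.2 205.6] [119.6  87.2] 4.2 z 0.2491 0.2564 0.2622
scene plane slopes deg [ 0.22 -0.77]
```

View pics/m1.png

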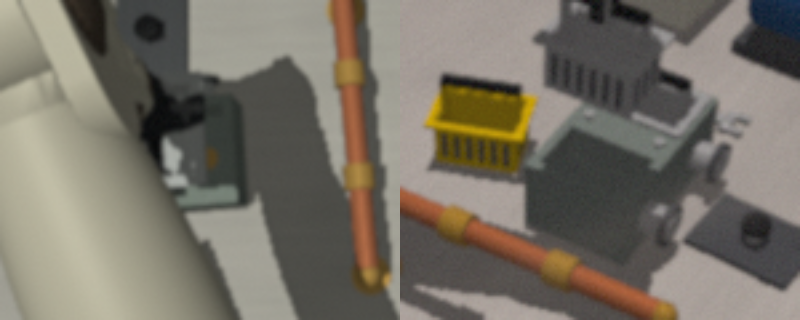

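The basket hangs level in both halves and its lip reads 0.256 as expected; the trap is below it. Now I lower it towards 20 mm above the rim.

>>> {"fn": "drive_tool", "kwargs": {
  "delta_pos": [
    [0,0,0.004],
    [0,0,0.013],
    [0,0,0.025],
    [0,0,0.038],
    [0,0,0.051],
    [0,0,0.062],
    [0,0,0.071],
    [0,0,0.078],
    [0,0,0.083],
    [0,0,0.084]
  ],
  "dr": [
    [0,0,0],
    [0,0,0],
    [0,0,0],
    [0,0,0],
    [0,0,0],
    [0,0,0],
    [0,0,0],
    [0,0,0],
    [0,0,0],
    [0,0,0]
  ]
}}

```text
time: 9.13
tcp_pos: [0.5124, 0.2062, 0.3657]
tool_rot: [-0.025, 1.0, -0.0, -0.0]
force: [-0.1, -0.2, -4.7]
opening: 0.0124
finger_force: 68.3
```

```bash
python3 go.py .5125 .2063 .3665 2.9; python3 look.py m2 .171; python3 - <<'E'
from meas import *
from scipy.spatial import ConvexHull
z=np.load("m2.npz");z0=np.load("scene0.npz");zt=np.load("top0.npz")
def pts(W,c,zl,b,t=.006):
    P=W.reshape(-1,3);return P[(abs(P[:,0]-c[0])<b[0])&(abs(P[:,1]-c[1])<b[1])&(abs(P[:,2]-zl)<t)]
def lines(P,lab):  # edges of the rectangle by y-bins / x-bins extremes
    q=P[:,:2]-P[:,:2].mean(0);m=P[:,:2].mean(0)
    for ax in(0,1):
        for s in(1,-1):
            o=1-ax;bins=np.round(q[:,ax]/.006);X=[]
            for b in np.unique(bins):
                k=bins==b
                if k.sum()>=2: i=np.argmax(s*q[k,o]);X.append(q[k][i])
            X=np.array(X)[2:-2]
            f=np.polyfit(X[:,ax],X[:,o],1);r=X[:,o]-np.polyval(f,X[:,ax]);g=abs(r)<.004
            f=np.polyfit(X[g,ax],X[g,o],1)
            print(lab,"edge",("y" if o else "x"),s,"angle",np.degrees(np.arctan(f[0]))*(1 if o else -1),"pos",(f[1]+m[o]).round(4),g.sum())
rect(pts(z0["W"],(.51,.266),.09,(.09,.14)),"trap scene0")
lines(pts(zt["W"],(.51,.266),.09,(.09,.14)),"trap top0")
lines(pts(z["W2"],(.5125,.2063),.171,(.085,.07)),"lip scene")
lines(pts(z0["W"],(.537,-.2145),.0605,(.085,.07)),"spare scene0")
# underside/lower wall of the held basket in scene view
P=z["W2"].reshape(-1,3);P=P[(abs(P[:,0]-.5125)<.06)&(abs(P[:,1]-.165)<.02)&(P[:,2]>.095)&(P[:,2]<.165)];print(np.percentile(P[:,2],[0,1,3,5]))
E
```

```text
9.13 [0.5124 0.2062 0.3657] yaw/rotvec to go [-0.02 -0.06  0.01] delta [-0.0001  0.0001 -0.0008] open 0.012438843438656677 68.30223083496094 [-0.1 -0.2 -4.7]
top lip 199 [513.  187.1] [118.8  44.7] 3.0 z 0.1645 0.17 0.1764
top plane slopes deg [-0.27 -0.47]
scene lip 357 [515.2 206.9] [120.6  88.8] 2.4 z 0.1642 0.1715 0.1779
scene plane slopes deg [ 0.43 -1.52]
trap scene0 1183 [514.1 268. ] [132.5 218.9] 2.6 z 0.084 0.0911 0.096
trap top0 edge y 1 angle 2.5200365696965954 pos 0.372 20
trap top0 edge y -1 angle 2.5262137041153117 pos 0.1594 20
trap top0 edge x 1 angle 2.89655531789062 pos 0.573 33
trap top0 edge x -1 angle 2.8103722229026022 pos 0.4451 33Traceback (most recent call last):
  File "<stdin>", line 20, in <module>
  File "<stdin>", line 16, in lines
    raise TypeError("expected non-empty vector for x")
TypeError: expected non-empty vector for x
```

View pics/m2.png

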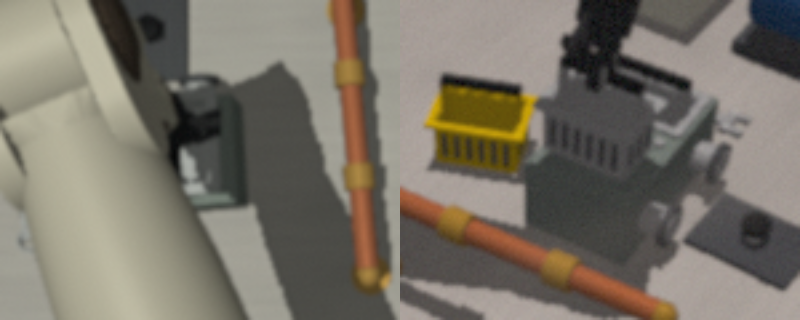

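The basket hangs square over the empty opening, and the right half shows a gap under its underside and clearance to the seated handle. The top camera puts the lip centre at about (0.513, 0.206) and 3.0°, against an opening at (0.5125, 0.206) and about 2.7°. The underside is about 19.5 mm above the rim. I let it settle, then hand in.

>>> {"fn": "drive_tool", "kwargs": {
  "delta_pos": [
    [0,0,0],
    [0,0,0],
    [0,0,0],
    [0,0,0],
    [0,0,0],
    [0,0,0]
  ],
  "dr": [
    [0,0,0],
    [0,0,0],
    [0,0,0],
    [0,0,0],
    [0,0,0],
    [0,0,0]
  ]
}}

```text
time: 9.73
tcp_pos: [0.5125, 0.2064, 0.3668]
tool_rot: [-0.025, 1.0, 0.0, 0.0]
force: [0.5, -0.2, -4.2]
opening: 0.0123
finger_force: 68.3
```

```bash
python3 go.py .5125 .2063 .3665 2.8; python3 look.py m3 .171; python3 -c "
from station import order,get_obs
print(abs(get_obs()['qd']).max() if hasattr(get_obs()['qd'],'max') else get_obs()['qd'])
print(order.job_done())"
```

```text
9.73 [0.5125 0.2064 0.3668] yaw/rotvec to go [0.   0.01 0.12] delta [-0.     -0.0001  0.0003] open 0.01229791920485961 68.30179810523987 [ 0.5 -0.2 -4.2]
top lip 205 [513.1 187.1] [118.1  44.3] 3.0 z 0.1647 0.1715 0.1776
top plane slopes deg [-0.21 -0.07]
scene lip 357 [515.5 208.6] [120.9  87.6] 2.4 z 0.1643 0.1722 0.1778
scene plane slopes deg [ 0.36 -1.35]
0.002025745173587018
the job is handed in; nothing more can be done
None
```

I handed the job in with the spare basket held level and still about 2 cm above the empty trap (trap_b), centred to about 1 mm and within about half a degree of square by the top camera; I saw no contact with the pipe, trap or seated basket, and the arm finished at about 10 s of the 43 s allowed.

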